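# Sort rejected detector heads and set up the light source

## Robot

A 6-joint arm with a two-finger parallel gripper is mounted at the origin on the work surface. World frame = base frame: x ahead of the robot, y to its left, z up, the work surface at z = 0. Lengths are in mm, angles in rad, forces in N, time in s.
With the tool pointing down it reaches from about 375 to 750 mm from the base axis. Payload 9 kg.
Tool frame: the origin (TCP) lies between the finger pads; the fingertips stand 14 mm ahead of it and the grasp point (between the pads) lies 5 mm behind it; z points along the fingers, y is the line along which they close (so a half turn about z gives the same grasp; the last joint's range is limited). The gripper opens to 85 mm and grips with 20 to 120 N. Pads are 22 mm wide; open, the fingers measure 114 mm over their backs; the gripper's body (76 mm by 85 mm) begins 54 mm behind the grasp point. The pads swing forward as they close: fully open they stand 13 mm farther back than shut.
Start: joints at [1.047, 0.104, 0.097, 1.564, 0, 1.353], TCP at [180.637, 572.193, 245.331] pointing down, gripper open.
Joint ranges: [-2.99, 2.99], [-0.84, 1.86], [-1.1, 1.16], [-1.84, 2.11], [-1.51, 1.56], [-3.14, 3.14]. Speed limits (rad/s): [2.22, 2.22, 2.57, 3.14, 3.14, 3.14].

## Interface

Orientations are given as a unit quaternion [w, x, y, z].
In Python, from cell import * gives the robot as it stands. The module is installed in compiled form; this text tells all that it offers.
- The arm moves only by the tool jog_arm, never from a script. Its arguments are lists of equal length, an entry for each row: "offset": the shift along the tool's x, y, z in mm, a list of three; "turn": the turn about the tool's z in degrees. In form: {"offset": [[x, y, z], ...], "turn": [turn, ...]}. A call has 1 to 12 rows; each row shifts and turns the commanded pose from where the row before left it, along the tool's axes as they then stand; what a row does not reach is not made up. A row lasts 1/10 s, in which the tool goes at most 50 mm and 8.59 degrees, less where a joint would pass 70% of its speed; a pose out of reach is approached as far as the arm can. A call with a gripper value outside its range is refused whole. "fingers" is the finger opening in mm, from 0 to 85.4, set as the call begins (left out, the last holds). The fingers move at their own pace and stop on an object; "squeeze" is the grip in N (left out, the last holds). Time passes only in rows, so rows that do not move let the fingers close. It gives the time, the measured TCP pose, the force, the opening and the grip force at its end, in the units of the state.
- read_state(): the state, without advancing time (a new reading comes with each control period).
- read_camera(name): name is "scene" or "side" or "wrist"; returns a dict with "color" (384x512x3 uint8, red, green, blue), "range_z" (384x512 float32, mm along the optical axis (not along the pixel's ray), 0 where there is no reading), "fov_y" (degrees; the focal length in pixels is half the picture's height over the tangent of half this angle, whatever the lens; pixels are square), "cx", "cy" (the principal point, pixels), "extrinsics" (4x4, takes a point from world to camera coordinates). Camera axes: x right, y up, looking along -z (the intrinsics and any distortion apply to the point x, -y, -z); pixel columns grow to the right and rows downward; lengths in mm; the calibration is good to about 2 mm. A picture is of the moment at which its call begins.
- close_job(): hands the job in; it is judged then, once.
Trained networks look in a picture, given as the dict that the camera call returned (one of the last four; its "shot" number tells which), for a name from the list of things; names that differ only in an ending like _2 or _b are one class to them, and where a whole thing is asked for, a point or a joint stands for the part that bears it (a point fixed in the world has none). Each returns a list of dicts, best first, with "conf" (0 to 1); they miss things now and then, are a little off and sometimes report something else, mostly with a low value. They report only what shows in the picture. A call takes as long as a camera call.
- regions_of(picture, label): "pixels" (384x512 bool, what is visible of it) and "xy" ([column, row] in pixels, amid what is visible of it).
- tip_of(picture, label): "xy" ([column, row] in pixels: a listed point, or the origin of a listed thing).
The state is a dict: "t": time; "joint_pos": joint angles; "dq": joint speeds; "joint_efforts": joint torques, N m; "tool_pos": TCP position; "ee_rot": TCP orientation; "contact_force": force on the tool from outside, world axes, zero at the start; "torque": the same for the moment, N m; "width": opening from 0.0 (shut) to 1.0 (fully open); "gripper_force": force on a finger pad.
Only numpy, scipy, OpenCV 4.12 (cv2) and the standard library are available. Lean on these libraries where they do the work, as an engineer would, in place of code of your own. Each camera call takes 0.05 s, during which the arm holds its last target. There are 200 camera calls.

## Task

First switch the isolator fully off; then, with it off, put every detector head marked with a white cross into the deep reject bin, stand every unmarked head upright on the floor of the flat tray, and turn the aim knob until the pointer lines up with the index mark. When all that is done, switch the isolator fully back on, and leave the lens cap and the other things on the bench where they are.

Things in the scene. Friction and masses are not known exactly. Their poses are not given: they have to be found in the camera images.
- good0: Detector head in order: square aluminium block 44 x 44 mm, 30 mm high, 80 to 170 g, with a round black window of 30 mm across in its top and nothing over it. Stands upright somewhere on the grey mat at the start, at any place among the others; may be absent. Origin: centre of its underside; z is up out of the window, x and y square to its sides.
- good1: Detector head in order: square aluminium block 44 x 44 mm, 30 mm high, 80 to 170 g, with a round black window of 30 mm across in its top and nothing over it. Stands upright somewhere on the grey mat at the start, at any place among the others; may be absent. Origin: centre of its underside; z is up out of the window, x and y square to its sides.
- good2: Detector head in order: square aluminium block 44 x 44 mm, 30 mm high, 80 to 170 g, with a round black window of 30 mm across in its top and nothing over it. Stands upright somewhere on the grey mat at the start, at any place among the others; may be absent. Origin: centre of its underside; z is up out of the window, x and y square to its sides.
- reject0: Rejected detector head: the same square aluminium block 44 x 44 mm, 30 mm high, 80 to 170 g, with a round black window of 30 mm across in its top, but marked as a reject by a flat white cross (X, corner to corner, 2 mm thick) over its top. Stands on the grey mat at any place among the others; may be absent. Origin: centre of its underside; z up, x and y square to its sides.
- reject1: Rejected detector head: the same square aluminium block 44 x 44 mm, 30 mm high, 80 to 170 g, with a round black window of 30 mm across in its top, but marked as a reject by a flat white cross (X, corner to corner, 2 mm thick) over its top. Stands on the grey mat at any place among the others; may be absent. Origin: centre of its underside; z up, x and y square to its sides.
- reject2: Rejected detector head: the same square aluminium block 44 x 44 mm, 30 mm high, 80 to 170 g, with a round black window of 30 mm across in its top, but marked as a reject by a flat white cross (X, corner to corner, 2 mm thick) over its top. Stands on the grey mat at any place among the others; may be absent. Origin: centre of its underside; z up, x and y square to its sides.
- reject3: Rejected detector head: the same square aluminium block 44 x 44 mm, 30 mm high, 80 to 170 g, with a round black window of 30 mm across in its top, but marked as a reject by a flat white cross (X, corner to corner, 2 mm thick) over its top. Stands on the grey mat at any place among the others; may be absent. Origin: centre of its underside; z up, x and y square to its sides.
- tray: Flat aluminium tray, fixed to the bench, 220 mm (its x) by 130 mm (its y), rim 12 mm high, walls and floor 4 mm thick. Left or right of the mat. Origin: centre of its underside on the bench, z up.
- bin: Deep grey plastic reject bin, fixed to the bench, 220 mm (its x) by 150 mm (its y), 60 mm high, walls and floor 4 mm thick. On the other side of the mat from the tray. Origin: centre of its underside on the bench, z up.
- isolator: White fixed box, 110 mm (its x) by 100 mm (its y), 30 mm high, behind the mat, left or right, with a toggle lever on a grey block on top (block's top 55 mm above the bench). Origin: centre of its underside. The lever swings in the box's x-z plane about a pivot at (12, 0, 52) mm in its frame; the box stands a quarter turn round (its x to the robot's left), so the lever swings sideways.
- lever (a joint): Toggle lever of the isolator, rad. 0 = off: leaning 0.6 rad towards the box's -x, which is to the robot's right (world -y). 1.2 = on: leaning 0.6 rad towards the box's +x, to the robot's left. End stops at both; friction holds it where it is left; about 1 N at its end moves it. It starts on.
- lever_tip (a point): Centre of the round black knob (26 mm across) on the end of the lever, 80 mm from its pivot; the rod below it is 10 mm thick.
- aim: White fixed unit, 120 mm (its x) by 140 mm (its y), top 30 mm above the bench, behind the mat on the other side from the isolator. Its black knob is on the robot's side (26 mm to -x of the centre); pointer and index mark run along its y on a white scale on the far side. Origin: centre of its underside; x points roughly away from the robot.
- aim_knob (a joint): Angle of the aim knob, rad, 0 to 5.2 with end stops. Grows clockwise seen from above and moves the pointer 12 mm per rad to the unit's -y (the robot's right). Light friction (0.04 N m); stays where left. It has an upright bar grip 42 mm long, 14 mm thick, 32 mm high on a disc of 22 mm radius; at 0 the bar lies along the unit's x axis; it turns with the knob.
- aim_knob_grip (a point): Point on the knob's axis at the height to grip its bar (67 mm above the bench; the bar's top is 7 mm higher).
- pointer_tip (a point): Tip of the black pointer on the scale, coupled to the knob; the pointer is 4 mm wide at its tip, its tip points away from the robot (to the unit's +x). It cannot be pushed by hand.
- mark_tip (a point): Tip of the dark steel index mark on the scale, 4 mm wide, pointing at the robot (the unit's -x) from beyond the pointer's path; it does not move. At the start it stands 24 to 46 mm to the robot's right of the pointer. The two tips meet end to end when aligned.
- lens_cap: White stepped lens cap, 48 mm across and 22 mm high, standing among the detector heads on the mat; a bystander, to be left alone. Origin: centre of its underside.
- jar: Small clear jar with a white lid, 40 mm across, 45 mm high, between isolator and aim unit; a bystander, to be left alone. Origin: centre of its underside.
- tape: Roll of blue tape, 84 mm across, 22 mm high, behind the left side; a bystander, to be left alone. Origin: centre of its underside.
- mouse: Grey computer mouse, 100 x 56 x 31 mm, behind the right side; a bystander, to be left alone. Origin: centre of its underside.

How it is judged:
By the outcome, as a careful person would: the job done as asked, in the order asked, and still so for the second after the job is handed in, with the robot touching nothing.
Of reject0, reject1, reject2, reject3 only 2 to 4 are there at a start; the rules pass over those that are not, and their reading is None.
Of good0, good1, good2 only 2 to 3 are there at a start; the rules pass over those that are not, and their reading is None.
At some moment in a run one of reject0, reject1, reject2, reject3, good0, good1, good2 may be knocked a few centimetres aside while the robot is not near it.
Once in a run the grip may slacken for a moment while it holds something.
It also fails if it takes over 210 s, if anything falls off the work surface, if the arm or the gripper's body presses on something with over 40 N, if the wrist force passes 120 N, or if a joint passes its speed limit or range.

## Working session

There is one attempt and no reset: what is moved stays moved. The work goes in short steps, Python scripts to look and compute and a tool call to move; the robot and the scene stay as the last step left them, time stands still between calls to the robot, and variables do not carry over. Pictures are saved under pics/ and viewed, at most 14 in all, crops included, and the job is handed in when it is done.

Besides the shell and the picture viewer there is one more tool, called after "Emit:" as a command line: name --pt "numbers of a row" for each row, then --argument value for the rest. jog_arm: Moves the arm, as the interface text tells. Its arguments: {"type":"object","properties":{"offset":{"type":"array","items":{"type":"array","items":{"type":"number"}}},"turn":{"type":"array","items":{"type":"number"}},"fingers":{"type":"number"},"squeeze":{"type":"number"}},"required":["offset","turn"]}

```bash
mkdir -p pics; cat > h.py <<'E'
from cell import *
import numpy as np, cv2
def K(p):
    h=p["color"].shape[0]; return h/2/np.tan(np.radians(p["fov_y"])/2)
def world(p,xy,z=None):
    """pixel -> world; by depth, or on plane z"""
    f=K(p); u,v=xy; E=np.linalg.inv(p["extrinsics"])
    d=np.array([(u-p["cx"])/f,-(v-p["cy"])/f,-1.])
    if z is None:
        r=p["range_z"][int(round(v)),int(round(u))]; return (E@np.r_[d*r,1])[:3]
    o=E[:3,3]; w=E[:3,:3]@d; return o+w*(z-o[2])/w[2]
def cloud(p):
    f=K(p); h,w=p["range_z"].shape; v,u=np.mgrid[:h,:w]; r=p["range_z"]
    E=np.linalg.inv(p["extrinsics"])
    c=np.stack([(u-p["cx"])/f*r,-(v-p["cy"])/f*r,-r],-1)
    return c@E[:3,:3].T+E[:3,3]
def save(p,n): cv2.imwrite(f"pics/{n}.png",p["color"][:,:,::-1])
E
python3 - <<'E'
from h import *
s=read_state(); print({k:np.round(v,3) for k,v in s.items()})
ims=[]
for c in("scene","side","wrist"):
    p=read_camera(c); print(c,list(p.keys()),p["fov_y"],p["cx"],p["cy"],np.linalg.inv(p["extrinsics"]).round(2).tolist()); save(p,c+"0")
    for l in ["good0","reject0","lens_cap","lever_tip","aim_knob_grip","pointer_tip","mark_tip","tray","bin","isolator","aim","jar","tape","mouse"]:
        for r in tip_of(p,l):
            if r["conf"]>.3: print(l,round(r["conf"],2),np.round(r["xy"]).tolist(),world(p,r["xy"]).round(0))
E
```

```text
{'t': np.float64(0.0), 'joint_pos': array([ 1.047,  0.105,  0.096,  1.564, -0.   ,  1.353]), 'dq': array([-0.   , -0.   ,  0.001, -0.001,  0.002, -0.001]), 'joint_efforts': array([ 1.0000e-03, -5.5692e+01,  5.0365e+01,  1.7000e-02, -0.0000e+00,
        0.0000e+00]), 'tool_pos': array([180.47 , 571.881, 244.521]), 'ee_rot': array([-0.   ,  0.152,  0.988, -0.001]), 'contact_force': array([ 0.05 , -0.694,  0.124]), 'torque': array([ 0.001, -0.035, -0.047]), 'gripper_force': np.float64(0.0), 'width': np.float64(0.995)}
scene ['color', 'range_z', 'fov_y', 'cx', 'cy', 'extrinsics', 'shot'] 54.18177071551961 252.84905203980588 196.37498578925624 [[0.04, -0.7, 0.71, 1178.87], [1.0, 0.03, -0.02, -12.62], [-0.01, 0.71, 0.71, 735.15], [0.0, 0.0, 0.0, 1.0]]
good0 0.82 [230.0, 196.0] [454. -55.  18.]
good0 0.56 [308.0, 220.0] [559. 142.  28.]
good0 0.45 [302.0, 264.0] [691. 108.  28.]
reject0 0.81 [267.0, 194.0] [449.  45.  16.]
reject0 0.76 [230.0, 220.0] [552. -54.  31.]
reject0 0.54 [306.0, 190.0] [455. 150.  30.]
lens_cap 0.32 [104.0, 268.0] [ 684. -336.   29.]
lever_tip 0.59 [212.0, 230.0] [
[... 1308 characters left out ...]
[289.0, 180.0] [692. 138.  37.]
mark_tip 0.58 [290.0, 183.0] [695. 128.  30.]
tray 0.63 [211.0, 301.0] [ 440. -328.    7.]
bin 0.66 [218.0, 165.0] [450. 246.  49.]
isolator 0.56 [283.0, 242.0] [ 629. -169.   32.]
aim 0.98 [281.0, 193.0] [655.  71.  31.]
aim 0.48 [293.0, 197.0] [ 661. -100.  128.]
jar 0.56 [281.0, 215.0] [643. -17.   8.]
tape 0.61 [275.0, 160.0] [667. 320.  21.]
mouse 0.6 [308.0, 306.0] [ 653. -380.   33.]
wrist ['color', 'range_z', 'fov_y', 'cx', 'cy', 'extrinsics', 'shot'] 67.53330896580555 260.4359936592686 192.11425962267955 [[0.3, -0.91, -0.3, 104.01], [0.95, 0.29, 0.09, 597.1], [0.0, -0.31, 0.95, 373.83], [0.0, 0.0, 0.0, 1.0]]
reject0 0.62 [72.0, 367.0] [167. 511. 301.]
```

```bash
python3 - <<'E'
import cv2
a=cv2.imread("pics/scene0.png"); a=a[160:300,90:420]; cv2.imwrite("pics/scene0c.png",cv2.resize(a,None,fx=2.4,fy=2.4,interpolation=cv2.INTER_CUBIC))
E
```

```text
(no output)
```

View pics/scene0c.png

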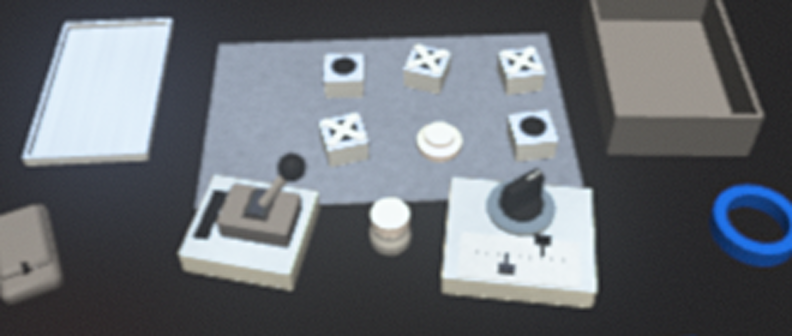

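View pics/side0.png

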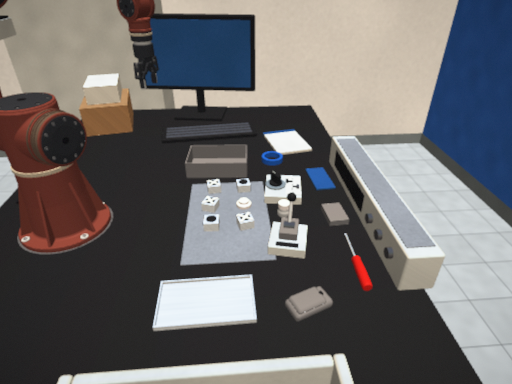

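```bash
cat >> h.py <<'E'
def tops(p,zlo=22,zhi=40,box=(380,640,-160,230),amin=400,amax=3500):
    """blobs of points between two heights: rect centre, size, angle, mean z"""
    c=cloud(p); x0,x1,y0,y1=box
    m=(p["range_z"]>0)&(c[...,2]>zlo)&(c[...,2]<zhi)&(c[...,0]>x0)&(c[...,0]<x1)&(c[...,1]>y0)&(c[...,1]<y1)
    n,l=cv2.connectedComponents(m.astype(np.uint8),connectivity=4); out=[]
    for i in range(1,n):
        q=c[l==i]
        if len(q)<12: continue
        q=q[q[:,2]>np.percentile(q[:,2],90)-6]
        (cx,cy),(w,h),a=cv2.minAreaRect(q[:,:2].astype(np.float32))
        if not amin<w*h<amax: continue
        rgb=p["color"][l==i].mean(0)
        out.append((round(cx,1),round(cy,1),round(w,1),round(h,1),round(a,1),round(float(np.median(q[:,2])),1),len(q)))
    return out
E
python3 - <<'E'
from h import *
for cn in("scene","side"):
    p=read_camera(cn); print(cn)
    for t in tops(p): print(t)
    for l,z in (("good",0),("reject",0),("lens_cap",0),("tray",0),("bin",0),("isolator",0),("aim",0),("lever_tip",118),("aim_knob_grip",67),("pointer_tip",32),("mark_tip",32),("jar",0)):
        for r in tip_of(p,l+("0" if l in("good","reject") else "")):
            if r["conf"]>.25: print(l,round(r["conf"],2),world(p,r["xy"],z).round(0))
    c=cloud(p); k=(c[...,2]>100)&(c[...,2]<150)&(abs(c[...,0]-660)<60)&(abs(c[...,1]+80)<80); print("knob",c[k].mean(0),k.sum(),c[k].max(0),c[k].min(0))
    k=(abs(c[...,2]-30)<6)&(abs(c[...,0]-660)<110)&(c[...,1]<-50)&(c[...,1]>-250); print("iso",cv2.minAreaRect(c[k][:,:2].astype(np.float32)))
    k=(abs(c[...,2]-30)<6)&(abs(c[...,0]-670)<100)&(c[...,1]>40)&(c[...,1]<250); print("aim",cv2.minAreaRect(c[k][:,:2].astype(np.float32)))
    k=(abs(c[...,2]-71)<8)&(abs(c[...,0]-650)<60)&(c[...,1]>60)&(c[...,1]<180); print("grip",cv2.minAreaRect(c[k][:,:2].astype(np.float32)))
E
```

```text
scene
(428.1, 48.0, 44.0, 46.2, 68.1, 30.4, 189)
(435.7, 154.7, 49.2, 43.8, 9.8, 30.2, 179)
(435.1, -48.0, 41.5, 44.4, 89.2, 29.8, 184)
(536.9, 152.5, 46.1, 43.8, 6.4, 29.7, 233)
(533.4, -48.4, 46.3, 43.7, 15.1, 30.5, 232)
(624.0, 87.9, 58.9, 36.5, 83.4, 30.5, 155)
(630.5, 172.6, 45.4, 23.8, 81.1, 30.5, 85)
(618.1, -87.8, 43.3, 24.6, 34.1, 29.4, 77)
good 0.88 [542. 145.   0.]
good 0.73 [432. -55.  -0.]
reject 0.79 [431.  47.   0.]
reject 0.76 [427. 153.   0.]
reject 0.71 [522. -40.   0.]
lens_cap 0.52 [540.  61.  -0.]
tray 0.77 [ 422. -327.    0.]
bin 0.95 [455. 312.   0.]
isolator 0.6 [ 646. -138.    0.]
aim 0.69 [681. 149.   0.]
aim 0.63 [669. 122.   0.]
aim 0.33 [520. -42.   0.]
lever_tip 0.68 [658. -86. 118.]
aim_knob_grip 0.6 [635. 126.  67.]
mark_tip 0.73 [ 457. -315.   32.]
mark_tip 0.59 [ 693. -331.   32.]
mark_tip 0.48 [700. 100.  32.]
jar 0.68 [ 648. -134.    0.]
jar 0.54 [656.  -3.   0.]
knob [663.96186348 -89.8450832  126.53406031] 128 [673.46577265 -77.58480054 136.44198987] [ 651.63090882 -105.6724292   101.13886202]
iso ((616.4180908203125, -128.39163208007812), (113.0
[... 913 characters left out ...]
er_tip 0.42 [656. -69. 118.]
aim_knob_grip 0.54 [643. 128.  67.]
pointer_tip 0.34 [698. 131.  32.]
pointer_tip 0.31 [531.   4.  32.]
mark_tip 0.64 [527. -83.  32.]
mark_tip 0.41 [692. 114.  32.]
jar 0.65 [443. 159.   0.]
jar 0.59 [639.  -4.   0.]
knob [655.6584949  -96.70111183 123.36024543] 94 [667.82080339 -84.18271777 137.82964361] [ 645.55537955 -106.97880921  100.50424474]
iso ((616.5064697265625, -130.47042846679688), (114.62723541259766, 158.91314697265625), 76.13751983642578)
aim ((666.5849609375, 121.84040069580078), (144.68008422851562, 120.91622161865234), 82.80000305175781)
grip ((641.0916748046875, 123.74373626708984), (15.767817497253418, 42.74984359741211), 30.642261505126953)
```

Emit:
jog_arm --pt "-38 -28 -1" --pt "-38 -28 -1" --pt "-38 -28 -1" --pt "-38 -28 -1" --pt "-38 -28 -1" --pt "-38 -28 -1" --pt "-38 -28 -1" --pt "-38 -28 -1" --pt "-38 -28 -1" --pt "-38 -28 -1" --pt "-38 -28 -1" --pt "-38 -28 -1" --turn '[0,0,0,0,0,0,0,0,0,0,0,0]'

```text
t: 4.75
tool_pos: [515.2, 112.7, 257.6]
ee_rot: [0.0, 0.152, 0.988, 0.0]
contact_force: [1.0, 0.7, -0.6]
width: 1.002
gripper_force: 0.0
```

Emit:
jog_arm --pt "-38 -28 0" --pt "-38 -28 0" --pt "-38 -28 0" --pt "0 0 0" --pt "0 0 0" --pt "0 0 0" --pt "0 0 0" --turn '[0,0,0,-5.8,-5.8,-5.8,0]'

```text
t: 5.45
tool_pos: [597.8, -0.1, 257.2]
ee_rot: [-0.0, 0.0, 1.0, 0.0]
contact_force: [0.2, -0.5, -0.2]
width: 0.999
gripper_force: 0.0
```

```bash
cat >> h.py <<'E'
from scipy.spatial.transform import Rotation as Ro
def pose():
    s=read_state(); q=s["ee_rot"]; return np.array(s["tool_pos"]),Ro.from_quat([q[1],q[2],q[3],q[0]]).as_matrix(),s
def go(x,y,z,yaw=None):
    """prints tool offset (current axes) and turn; yaw = world angle of tool y, deg (mod 180)"""
    t,R,s=pose(); cur=np.degrees(np.arctan2(R[1,1],R[0,1]))
    o=R.T@(np.array([x,y,z])-t)
    tn=None if yaw is None else round(-((yaw-cur+90)%180-90),1)
    print("off",o.round(1),"n",np.linalg.norm(o).round(),"turn",tn,"cur yaw",cur.round(1),"pos",t.round(1),"j6",round(s["joint_pos"][5],2),"w",round(float(s["width"])*85.4,1))
E
python3 - <<'E'
from h import *
go(660,-92,119,90)
p=read_camera("wrist"); save(p,"w1"); np.savez("w1.npz",**p)
for t in tops(p): print(t)
for l,z in (("lens_cap",0),("tray",0),("bin",0),("isolator",0),("aim",0),("lever_tip",118),("aim_knob_grip",67),("pointer_tip",32),("mark_tip",32),("jar",0)):
    for r in tip_of(p,l):
        if r["conf"]>.25: print(l,round(r["conf"],2),np.round(r["xy"]),world(p,r["xy"],z).round(1))
c=cloud(p); k=(c[...,2]>100)&(c[...,2]<150)&(abs(c[...,0]-660)<60)&(abs(c[...,1]+80)<80); print("knob",c[k].mean(0),k.sum(),c[k].max(0),c[k].min(0))
k=(abs(c[...,2]-30)<6)&(abs(c[...,0]-670)<100)&(c[...,1]>40)&(c[...,1]<250); print("aim",cv2.minAreaRect(c[k][:,:2].astype(np.float32)))
k=(abs(c[...,2]-71)<8)&(abs(c[...,0]-650)<60)&(c[...,1]>60)&(c[...,1]<180); print("grip",cv2.minAreaRect(c[k][:,:2].astype(np.float32)))
E
```

```text
off [-62.3 -91.9 138.2] n 177.0 turn -0.1 cur yaw 89.9 pos [ 5.978e+02 -1.000e-01  2.572e+02] j6 -0.22 w 85.3
(435.7, -46.4, 43.6, 37.1, 88.3, 30.3, 1555)
(428.4, 48.7, 43.8, 38.6, 69.1, 30.9, 1325)
(435.0, 156.3, 41.9, 44.8, 7.7, 31.1, 1646)
(531.2, -46.4, 43.8, 44.1, 13.8, 30.8, 1393)
(534.4, 154.5, 43.8, 44.2, 6.0, 30.4, 1410)
(614.9, -118.6, 90.5, 32.1, 76.3, 30.0, 1592)
lens_cap 0.94 [304. 110.] [531.8  57.3   0. ]
isolator 0.9 [160. 191.] [ 641.8 -140.1    0. ]
aim 0.66 [348. 206.] [665.5 126.5   0. ]
lever_tip 0.69 [171. 241.] [658.7 -92.1 118. ]
aim_knob_grip 0.59 [367. 208.] [641.3 127.5  67. ]
aim_knob_grip 0.49 [223. 108.] [527.5 -38.7  67. ]
mark_tip 0.63 [337. 233.] [691.8 104.8  32. ]
mark_tip 0.39 [162. 194.] [ 635.4 -127.3   32. ]
jar 0.96 [261. 197.] [651.6   1.2   0. ]
knob [652.44119525 -85.75227501 126.66864944] 467 [668.88409598 -74.70430045 135.60707529] [ 644.97374803 -104.21436655  101.07649062]
aim ((667.4989013671875, 122.44889831542969), (139.98854064941406, 119.44132232666016), 81.21551513671875)
grip ((641.914794921875, 126.33134460449219), (14.449097633361816, 41.56629180908203), 31.207860946655273)
```

View pics/w1.png

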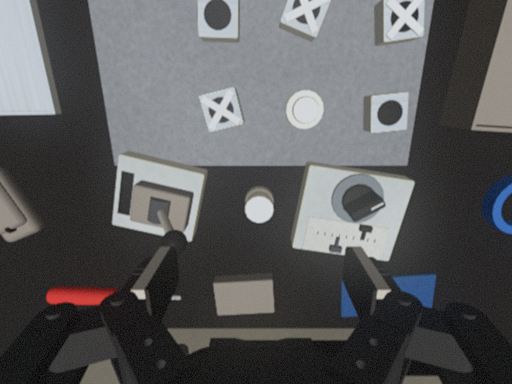

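Emit:
jog_arm --pt "-19.4 -30 22.5" --pt "-19.4 -30 22.5" --pt "-19.4 -30 22.5" --pt "0 0 0" --pt "0 0 0" --pt "0 0 0" --pt "0 0 37" --pt "0 0 37" --pt "0 0 0" --turn '[0,0,0,6,6,0,0,0,0]' --fingers 52 --squeeze 40

```text
t: 6.9
tool_pos: [652.6, -88.8, 110.4]
ee_rot: [-0.004, 0.104, 0.995, 0.001]
contact_force: [-2.0, 0.6, -1.1]
width: 0.605
gripper_force: 0.0
```

Emit:
jog_arm --pt "0 -12 0" --pt "0 -12 0" --pt "0 -12 0" --pt "0 -12 0" --pt "0 -12 0" --pt "0 -12 0" --pt "0 -10 0" --pt "0 -10 0" --pt "0 -5 0" --pt "0 0 0" --turn '[0,0,0,0,0,0,0,0,0,0]'

```text
t: 7.9
tool_pos: [635.6, -182.9, 115.4]
ee_rot: [0.0, 0.105, 0.994, 0.003]
contact_force: [3.4, 11.2, -0.2]
width: 0.607
gripper_force: 5.1
```

```bash
python3 - <<'E'
from h import *
go(638,-178,119,78)
p=read_camera("scene"); save(p,"s2")
c=cloud(p); k=(c[...,2]>95)&(c[...,2]<150)&(abs(c[...,0]-640)<60)&(abs(c[...,1]+130)<90)
n=cv2.resize(p["color"][200:300,140:300,::-1],None,fx=4,fy=4,interpolation=cv2.INTER_CUBIC); cv2.imwrite("pics/s2c.png",n)
E
```

```text
off [-1.3  5.3 -3.6] n 6.0 turn -0.0 cur yaw 78.0 pos [ 635.6 -182.9  115.4] j6 -0.27 w 51.9
```

View pics/s2c.png

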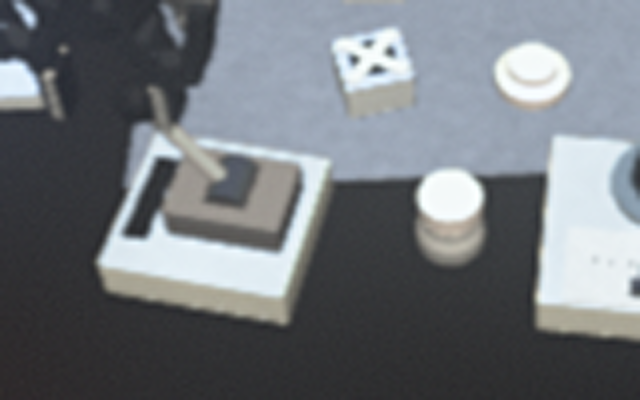

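```bash
cat >> h.py <<'E'
def marks(p,c0=(667.5,122),a=-8.5,z=32):
    """dark blobs on the scale, in the aim unit's frame"""
    ext=0; h,w=p["range_z"].shape; f=K(p)
    v,u=np.mgrid[:h,:w]; E=np.linalg.inv(p["extrinsics"])
    d=np.stack([(u-p["cx"])/f,-(v-p["cy"])/f,-np.ones_like(u)],-1)@E[:3,:3].T
    P=E[:3,3]+d*((z-E[2,3])/d[...,2])[...,None]
    q=P[...,:2]-np.array(c0); ca,sa=np.cos(np.radians(a)),np.sin(np.radians(a))
    X=q[...,0]*ca+q[...,1]*sa; Y=-q[...,0]*sa+q[...,1]*ca
    g=p["color"].max(2); m=(X>5)&(X<57)&(abs(Y)<65)&(g<95)
    n,l=cv2.connectedComponents(m.astype(np.uint8))
    for i in range(1,n):
        k=l==i
        if k.sum()<8: continue
        x,y=X[k],Y[k]; print("blob",k.sum(),"X",x.min().round(1),x.max().round(1),"Y",y.min().round(1),y.max().round(1),"mean",y.mean().round(1),"Ylo/hiX",y[x<x.min()+5].mean().round(1),y[x>x.max()-5].mean().round(1))
E
python3 - <<'E'
from h import *
z=np.load("w1.npz"); p={k:z[k] for k in z}; marks(p)
s=p["color"][205:265,290:420,::-1]; cv2.imwrite("pics/w1c.png",cv2.resize(s,None,fx=6,fy=6,interpolation=cv2.INTER_CUBIC))
E
```

```text
blob 88 X 10.0 29.3 Y 14.8 31.0 mean 22.9 Ylo/hiX 22.9 22.2
blob 42 X 34.0 52.2 Y -18.1 -3.4 mean -11.3 Ylo/hiX -11.0 -11.3
blob 74 X 45.0 56.8 Y 4.5 20.9 mean 11.6 Ylo/hiX 9.6 12.9
```

View pics/w1c.png

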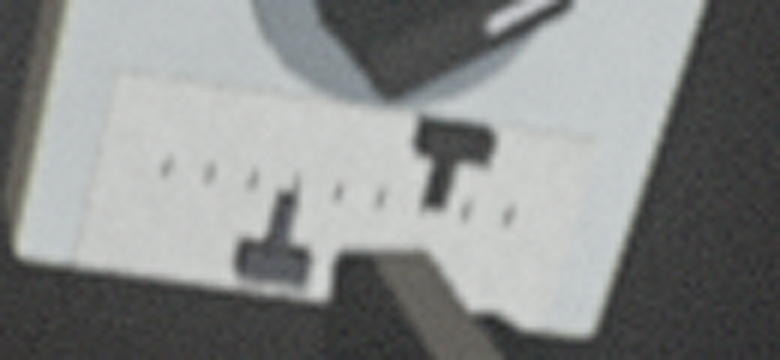

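Emit:
jog_arm --pt "0 5 0" --pt "0 4 0" --pt "0 0 -40" --pt "0 0 -40" --pt "0 0 -40" --pt "0 0 0" --turn '[0,0,0,0,0,0]'

```text
t: 8.55
tool_pos: [639.4, -177.4, 243.0]
ee_rot: [0.004, 0.106, 0.994, -0.002]
contact_force: [0.5, -0.2, 0.1]
width: 0.608
gripper_force: 0.0
```

Emit:
jog_arm --pt "8.6 42.4 13" --pt "8.6 42.4 13" --pt "8.6 42.4 13" --pt "8.6 42.4 13" --pt "8.6 42.4 13" --pt "8.6 42.4 13" --pt "8.6 42.4 13" --pt "0 0 0" --pt "0 0 0" --pt "0 0 0" --pt "0 0 0" --pt "0 0 0" --turn '[0,0,0,0,0,0,0,-8.3,-8.3,-8.3,-8.3,-8.3]' --fingers 45

```text
t: 9.75
tool_pos: [640.7, 126.6, 144.4]
ee_rot: [-0.0, -0.256, 0.967, -0.0]
contact_force: [0.6, 0.6, 0.3]
width: 0.526
gripper_force: 0.0
```

Emit:
jog_arm --pt "0 0 0" --pt "0 0 0" --pt "0 0 0" --pt "0 0 0" --pt "0 0 0" --pt "0 0 0" --pt "0 0 0" --pt "0 0 0" --pt "0 0 0" --pt "0 0 0" --pt "0 0 0" --pt "0 0 0" --turn '[-8.3,-8.3,-8.3,-8.3,-8.3,-8.3,-8.3,-8.3,-8.3,-8.3,-8.3,0]'

```text
t: 10.95
tool_pos: [640.7, 126.6, 144.4]
ee_rot: [0.0, 0.869, -0.494, 0.0]
contact_force: [-0.1, 0.1, -0.2]
width: 0.526
gripper_force: 0.0
```

```bash
python3 - <<'E'
from h import *
go(642,125.5,64,31); print(read_state()["joint_pos"])
E
```

```text
off [ 1.6 -0.6 80.4] n 80.0 turn -0.2 cur yaw -149.2 pos [640.7 126.6 144.4] j6 -2.11 w 44.9
[-4.55990205e-03  2.70136631e-01  9.93265059e-02  1.40014974e+00
 -4.11273186e-04 -2.11293768e+00]
```

Emit:
jog_arm --pt "1.6 -0.6 40" --pt "0 0 40" --pt "0 0 0" --turn '[0,0,0]'

```text
t: 11.25
tool_pos: [637.9, 125.5, 58.4]
ee_rot: [0.002, 0.868, -0.497, -0.004]
contact_force: [-0.8, -0.5, -1.1]
width: 0.532
gripper_force: 0.0
```

Emit:
jog_arm --pt "0 0 0" --pt "0 0 0" --pt "0 0 0" --pt "0 0 0" --pt "0 0 0" --turn '[0,0,0,0,0]' --fingers 5 --squeeze 35

```text
t: 11.75
tool_pos: [642.9, 125.3, 67.8]
ee_rot: [-0.0, 0.869, -0.495, 0.001]
contact_force: [-5.0, -1.8, 5.3]
width: 0.152
gripper_force: 35.7
```

Emit:
jog_arm --pt "0 0 -1.5" --pt "0 0 0" --pt "0 0 0" --pt "0 0 0" --pt "0 0 0" --pt "0 0 0" --pt "0 0 0" --pt "0 0 0" --pt "0 0 0" --pt "0 0 0" --pt "0 0 0" --pt "0 0 0" --turn '[0,8,8,8,8,8,8,8,8,8,8,8]'

```text
t: 12.95
tool_pos: [642.0, 125.2, 67.8]
ee_rot: [-0.0, -0.278, 0.961, -0.0]
contact_force: [-5.9, -3.8, 1.9]
width: 0.154
gripper_force: 35.8
```

Emit:
jog_arm --pt "0 0 0" --pt "0 0 0" --pt "0 0 0" --pt "0 0 0" --pt "0 0 0" --pt "0 0 0" --pt "0 0 0" --pt "0 0 0" --pt "0 0 0" --pt "0 0 0" --turn '[8,8,8,8,8,8,8,8,0,0]'

```text
t: 13.95
tool_pos: [641.8, 125.9, 67.8]
ee_rot: [-0.0, 0.27, 0.963, -0.0]
contact_force: [-5.8, 0.1, 1.5]
width: 0.155
gripper_force: 35.9
```

```bash
python3 - <<'E'
from h import *
go(642,125.5,64,31)
for cn in ("scene","wrist"):
    p=read_camera(cn); save(p,"k_"+cn); print(cn); marks(p)
    for l in ("pointer_tip","mark_tip"):
        for r in tip_of(p,l): print(l,round(r["conf"],2),np.round(r["xy"]),world(p,r["xy"],32).round(1))
a=cv2.imread("pics/k_scene.png")[235:295,260:360]; cv2.imwrite("pics/k_c.png",cv2.resize(a,None,fx=7,fy=7,interpolation=cv2.INTER_CUBIC))
E
```

```text
off [-0.4 -0.2  3.8] n 4.0 turn 27.6 cur yaw 58.6 pos [641.8 125.9  67.8] j6 0.54 w 13.3
scene
blob 20 X 5.9 16.8 Y -16.4 -5.1 mean -10.7 Ylo/hiX -9.4 -10.7
blob 8 X 46.1 51.5 Y -15.6 -8.9 mean -11.7 Ylo/hiX -12.2 -12.1
pointer_tip 0.49 [304. 266.] [699.9 112.3  32. ]
mark_tip 0.46 [301. 265.] [696.3 105.4  32. ]
mark_tip 0.36 [269. 192.] [458.6  50.4  32. ]
wrist
blob 4772 X 5.0 57.0 Y -20.9 59.9 mean 13.8 Ylo/hiX 3.5 19.8
blob 2697 X 5.0 56.9 Y -65.0 -14.8 mean -46.8 Ylo/hiX -39.9 -50.9
pointer_tip 0.59 [276. 308.] [697.  106.1  32. ]
pointer_tip 0.28 [275. 305.] [694.9 106.1  32. ]
pointer_tip 0.26 [  8. 358.] [632.4 -87.1  32. ]
mark_tip 0.6 [274. 306.] [695.3 105.2  32. ]
```

View pics/k_c.png

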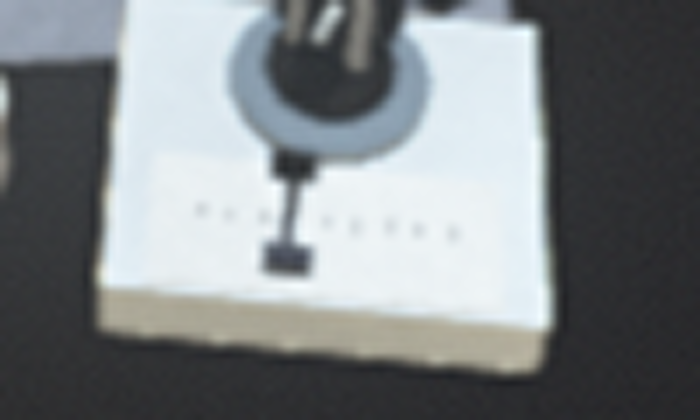

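Emit:
jog_arm --pt "0 0 0" --pt "0 0 0" --turn '[7.5,0]'

```text
t: 14.45
tool_pos: [641.8, 125.9, 67.8]
ee_rot: [-0.0, 0.335, 0.942, 0.0]
contact_force: [-6.1, 0.5, 2.3]
width: 0.156
gripper_force: 35.8
```

Emit:
jog_arm --pt "0 0 0" --pt "0 0 0" --pt "0 0 0" --pt "0 0 -35" --pt "0 0 -45" --pt "42 0 -20" --pt "0 0 0" --turn '[0,0,0,0,0,0,0]' --fingers 45

```text
t: 15.15
tool_pos: [609.4, 154.4, 171.5]
ee_rot: [0.003, 0.331, 0.944, 0.002]
contact_force: [0.2, -0.4, 0.1]
width: 0.528
gripper_force: 0.0
```

```bash
cat >> h.py <<'E'
def rect(p,z,c0=(667.5,122),a=-8.5,x=(0,62),y=(-65,65),s=6):
    """rectified top view of aim unit patch at height z, s px/mm; rows = unit x, cols = unit y"""
    nx,ny=int((x[1]-x[0])*s),int((y[1]-y[0])*s)
    X,Y=np.meshgrid(x[0]+np.arange(nx)/s,y[0]+np.arange(ny)/s,indexing="ij")
    ca,sa=np.cos(np.radians(a)),np.sin(np.radians(a))
    W=np.stack([c0[0]+X*ca-Y*sa,c0[1]+X*sa+Y*ca,np.full_like(X,z),np.ones_like(X)],-1)
    C=W@p["extrinsics"].T; f=K(p)
    return cv2.remap(p["color"],(p["cx"]+f*C[...,0]/-C[...,2]).astype(np.float32),(p["cy"]-f*C[...,1]/-C[...,2]).astype(np.float32),cv2.INTER_CUBIC)
E
python3 - <<'E'
from h import *
go(642,125.5,64,31)
p=read_camera("wrist"); marks(p)
r=rect(p,32); cv2.imwrite("pics/k2.png",r[:,:,::-1])
q=read_camera("scene"); marks(q); r2=rect(q,32); cv2.imwrite("pics/k2.png",np.vstack([r,r2])[:,:,::-1])
E
```

```text
off [-43.1  -2.7 107.7] n 116.0 turn 20.3 cur yaw 51.3 pos [609.4 154.4 171.5] j6 0.72 w 45.1
blob 443 X 10.2 56.7 Y 11.6 37.2 mean 25.7 Ylo/hiX 34.5 20.6
blob 196 X 29.1 56.8 Y 40.9 52.1 mean 46.8 Ylo/hiX 46.6 46.2
blob 172 X 5.0 37.9 Y -20.8 -4.9 mean -12.5 Ylo/hiX -12.4 -11.7
blob 19 X 5.4 10.2 Y -26.6 -21.4 mean -24.2 Ylo/hiX -24.2 -24.2
blob 43 X 45.1 53.0 Y -19.9 -5.0 mean -11.6 Ylo/hiX -12.1 -11.8
blob 19 X 5.9 17.0 Y -16.6 -7.3 mean -12.4 Ylo/hiX -12.3 -12.2
```

View pics/k2.png

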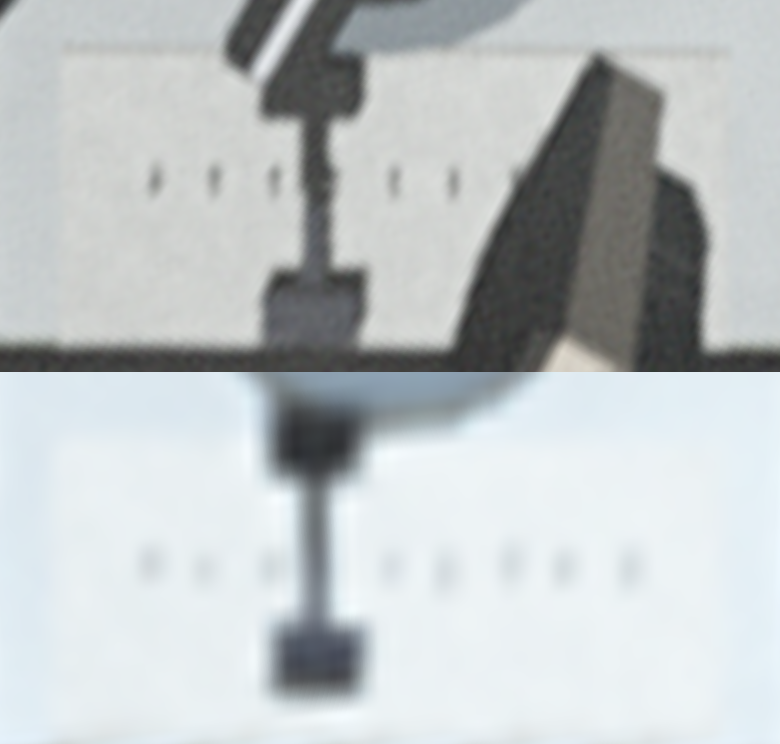

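```bash
python3 - <<'E'
from h import *
for cn in ("scene","side"):
    p=read_camera(cn); print(cn); 
    for t in tops(p): print(t)
    c=cloud(p); k=(c[...,2]>48)&(c[...,2]<70)&(abs(c[...,0]-460)<160)&(c[...,1]>215)&(c[...,1]<420); print("bin",cv2.minAreaRect(c[k][:,:2].astype(np.float32)))
    k=(c[...,2]>7.5)&(c[...,2]<20)&(abs(c[...,0]-440)<150)&(c[...,1]<-220)&(c[...,1]>-420); print("tray",cv2.minAreaRect(c[k][:,:2].astype(np.float32)))
    r=regions_of(p,"tray")[0]["pixels"]; print("tray2",cv2.minAreaRect(c[r&(c[...,2]<25)&(p["range_z"]>0)][:,:2].astype(np.float32)))
go(535,153.7,120,6)
E
```

```text
scene
(428.1, 47.5, 44.4, 43.1, 70.0, 30.0, 184)
(437.3, 146.8, 46.1, 27.9, 6.9, 30.0, 98)
(435.4, -48.0, 41.5, 45.7, 89.4, 29.8, 183)
(535.4, 152.8, 47.2, 44.1, 6.7, 29.8, 231)
(533.5, -47.9, 44.7, 43.5, 13.1, 30.5, 227)
(624.9, 90.4, 63.4, 37.3, 82.5, 30.9, 160)
(607.6, -109.4, 84.8, 29.0, 56.3, 29.7, 110)
(627.6, 171.4, 51.2, 23.9, 89.4, 29.9, 114)
bin ((447.2454833984375, 314.78662109375), (151.61465454101562, 225.30581665039062), 86.78010559082031)
tray ((429.0220031738281, -326.0047607421875), (225.97850036621094, 131.61512756347656), 0.9132031798362732)
tray2 ((422.68798828125, -330.5763854980469), (238.79066467285156, 140.55532836914062), 0.9132033586502075)
side
(533.5, 152.0, 43.9, 46.5, 7.4, 31.5, 95)
(433.0, 154.8, 43.5, 46.6, 8.1, 32.1, 95)
(425.3, 48.2, 46.1, 43.2, 66.5, 32.0, 116)
(530.9, 53.6, 29.9, 25.8, 87.0, 23.9, 35)
(530.7, -49.2, 43.7, 46.0, 14.0, 31.9, 143)
(431.2, -48.5, 47.3, 43.6, 86.4, 31.6, 154)
bin ((444.39892578125, 314.17828369140625), (158.65440368652344, 219.89837646484375), 86.82398223876953)
tray ((427.3468017578125, -325.5360107421875), (220.2440185546875, 133.8096923828125), 0.7998552322387695)
tray2 ((424.9208679199219, -318.9359130859375), (224.93206787109375, 146.7962646484375), 0.6920751929283142)
off [ 59.2 -44.8  45.2] n 87.0 turn 45.1 cur yaw 51.1 pos [609.3 151.4 165. ] j6 0.71 w 44.6
```

Emit:
jog_arm --pt "0 0 8" --pt "0 0 8" --pt "0 0 8" --pt "0 0 8" --pt "0 0 8" --pt "0 0 10" --pt "36.8 4.7 0" --pt "36.8 4.7 10" --pt "0 0 35" --pt "0 0 35" --pt "0 0 20" --pt "0 0 0" --turn '[-7.5,-7.5,-7.5,-7.5,-7.5,-7.5,0,0,0,0,0,0]' --fingers 66

```text
t: 16.65
tool_pos: [532.3, 152.8, 12.3]
ee_rot: [-0.003, -0.054, 0.999, 0.0]
contact_force: [-0.9, 0.2, -0.9]
width: 0.768
gripper_force: 0.0
```

Emit:
jog_arm --pt "0 0 0" --pt "0 0 0" --pt "0 0 0" --pt "0 0 0" --pt "0 0 0" --pt "0 0 0" --turn '[0,0,0,0,0,0]' --fingers 30 --squeeze 60

```text
t: 17.25
tool_pos: [536.3, 153.4, 17.7]
ee_rot: [0.001, -0.054, 0.999, -0.0]
contact_force: [1.4, -0.3, 6.4]
width: 0.503
gripper_force: 62.6
```

Emit:
jog_arm --pt "0 0 -35" --pt "0 0 -40" --pt "0 0 -40" --pt "0 0 0" --pt "0 0 0" --turn '[0,0,0,0,0]'

```text
t: 17.75
tool_pos: [535.9, 153.5, 132.3]
ee_rot: [0.001, -0.054, 0.999, 0.0]
contact_force: [0.3, 0.7, -1.7]
width: 0.504
gripper_force: 61.8
```

```bash
cat >> h.py <<'E'
def go(x,y,z,yaw):
    """turn first, then offset in the turned tool's axes; yaw = world angle of tool y, deg (mod 180)"""
    t,R,s=pose(); cur=np.degrees(np.arctan2(R[1,1],R[0,1])); d=(yaw-cur+90)%180-90
    o=Ro.from_euler("z",d,degrees=True).as_matrix()@R; o=o.T@(np.array([x,y,z])-t)
    print("turn",round(-d,1),"then off",o.round(1),"n",np.linalg.norm(o).round(),"| yaw",cur.round(1),"pos",t.round(1),"j6",round(s["joint_pos"][5],2),"w",round(float(s["width"])*85.4,1),"F",s["contact_force"].round(1))
E
python3 - <<'E'
from h import *
go(475,-326,130,91); p=read_camera("wrist"); save(p,"g2")
E
```

```text
turn 5.2 then off [  69.2 -478.4    2.2] n 483.0 | yaw 96.2 pos [535.9 153.5 132.3] j6 -0.06 w 43.1 F [ 0.3  0.7 -1.7]
```

View pics/g2.png

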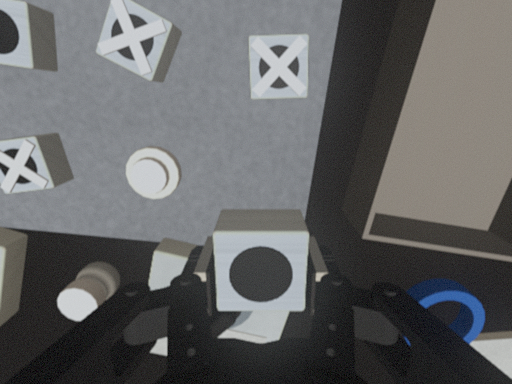

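Emit:
jog_arm --pt "0 0 0" --pt "6.6 -47.8 0" --pt "6.6 -47.8 0" --pt "6.6 -47.8 0" --pt "6.6 -47.8 0" --pt "6.6 -47.8 0" --pt "6.6 -47.8 0" --pt "6.6 -47.8 0" --pt "6.6 -47.8 0" --pt "6.6 -47.8 0" --pt "6.6 -47.8 0" --pt "0 0 0" --turn '[5.2,0,0,0,0,0,0,0,0,0,0,0]'

```text
t: 19.0
tool_pos: [475.2, -330.2, 128.9]
ee_rot: [-0.001, -0.006, 1.0, 0.0]
contact_force: [-0.2, 0.0, -1.6]
width: 0.496
gripper_force: 67.3
```

Emit:
jog_arm --pt "0 0 38" --pt "0 0 38" --pt "0 0 20" --pt "0 0 9" --pt "0 0 0" --pt "0 0 0" --turn '[0,0,0,0,0,0]'

```text
t: 19.6
tool_pos: [477.5, -325.5, 26.5]
ee_rot: [0.0, -0.009, 1.0, 0.0]
contact_force: [1.1, -0.5, -1.0]
width: 0.504
gripper_force: 67.3
```

```bash
python3 - <<'E'
from h import *
go(478,-326,24,91); p=read_camera("side")
for t in tops(p,box=(380,640,-420,230),zlo=20,zhi=60): print(t)
p=read_camera("scene")
for t in tops(p,box=(380,600,-420,230),zlo=20,zhi=60): print(t)
E
```

```text
turn -0.0 then off [-0.4 -0.5  2.5] n 3.0 | yaw 91.0 pos [ 477.5 -325.5   26.5] j6 -0.84 w 43.0 F [ 1.1 -0.5 -1. ]
(630.9, 118.2, 31.0, 19.7, 84.8, 46.8, 48)
(536.3, -46.8, 31.1, 44.9, 11.9, 32.4, 91)
(627.8, -125.0, 72.8, 23.1, 89.9, 56.3, 97)
(477.1, -334.4, 42.2, 55.4, 1.2, 39.6, 108)
(626.9, -365.9, 26.1, 52.2, 0.0, 31.9, 178)
(427.6, 47.9, 44.6, 46.9, 69.5, 30.3, 186)
(436.3, 154.6, 46.2, 44.7, 9.2, 30.0, 189)
(435.1, -48.1, 41.7, 46.0, 89.2, 29.7, 186)
(481.0, -325.8, 24.3, 73.1, 0.7, 49.7, 68)
(533.2, -48.5, 46.2, 43.8, 15.7, 30.5, 229)
(534.1, 55.1, 28.3, 29.6, 59.5, 21.6, 74)
```

Emit:
jog_arm --pt "0 0 2.5" --pt "0 0 0" --turn '[0,0]'

```text
t: 19.9
tool_pos: [477.5, -325.7, 23.9]
ee_rot: [0.0, -0.009, 1.0, -0.0]
contact_force: [0.2, -0.3, -0.9]
width: 0.504
gripper_force: 67.3
```

Emit:
jog_arm --pt "0 0 0" --pt "0 0 0" --pt "0 0 0" --pt "0 0 -30" --pt "0 0 -35" --pt "0 0 -35" --pt "8.95 46 0" --pt "8.95 46 0" --pt "8.95 46 0" --pt "8.95 46 0" --pt "8.95 46 0" --pt "8.95 46 0" --turn '[0,0,0,0,0,3,0,0,0,0,0,0]' --fingers 64

```text
t: 21.1
tool_pos: [432.9, -46.4, 124.0]
ee_rot: [0.0, 0.018, 1.0, -0.0]
contact_force: [1.0, -0.3, 0.8]
width: 0.749
gripper_force: 0.0
```

Emit:
jog_arm --pt "0 0 0" --pt "0 0 40" --pt "0 0 40" --pt "0 0 24" --pt "0 0 0" --pt "0 0 0" --turn '[0,0,0,0,0,0]'

```text
t: 21.7
tool_pos: [433.5, -48.2, 20.5]
ee_rot: [-0.0, 0.018, 1.0, 0.0]
contact_force: [0.2, 0.3, -0.1]
width: 0.745
gripper_force: 0.0
```

```bash
python3 - <<'E'
from h import *
go(433.5,-48,18,88)
p=read_camera("side")
for t in tops(p,box=(340,640,-420,230),zlo=18,zhi=60): print(t)
E
```

```text
turn -0.0 then off [0.  0.2 2.5] n 2.0 | yaw 88.0 pos [433.5 -48.2  20.5] j6 -0.38 w 63.6 F [ 0.2  0.3 -0.1]
(630.8, 115.8, 20.4, 46.0, 31.9, 46.6, 50)
(529.9, 53.8, 30.1, 32.3, 4.9, 22.8, 52)
(440.3, -64.3, 71.5, 21.4, 64.3, 37.1, 37)
(530.2, -48.5, 43.8, 45.7, 12.4, 32.3, 145)
(628.2, -123.7, 71.9, 23.5, 89.8, 56.2, 99)
(476.5, -326.4, 42.4, 46.4, 1.4, 35.4, 308)
(627.1, -366.6, 26.5, 50.9, 2.1, 31.6, 180)
```

Emit:
jog_arm --pt "0 0 2" --pt "0 0 0" --pt "0 0 0" --pt "0 0 0" --pt "0 0 0" --pt "0 0 0" --turn '[0,0,0,0,0,0]' --fingers 30

```text
t: 22.35
tool_pos: [434.8, -48.5, 19.5]
ee_rot: [0.001, 0.018, 1.0, -0.001]
contact_force: [-0.4, -0.1, 6.6]
width: 0.504
gripper_force: 62.1
```

Emit:
jog_arm --pt "0 0 -30" --pt "0 0 -40" --pt "0 0 -30" --pt "10.1 -46.2 0" --pt "10.1 -46.2 0" --pt "10.1 -46.2 0" --pt "10.1 -46.2 0" --pt "10.1 -46.2 0" --pt "10.1 -46.2 0" --pt "0 0 0" --pt "0 0 0" --turn '[0,0,-3,0,0,0,0,0,0,0,0]'

```text
t: 23.45
tool_pos: [377.1, -326.9, 117.9]
ee_rot: [-0.0, -0.007, 1.0, 0.0]
contact_force: [0.6, 0.2, -1.2]
width: 0.508
gripper_force: 61.7
```

Emit:
jog_arm --pt "0 0 38" --pt "0 0 38" --pt "0 0 10" --pt "0 0 0" --pt "0 0 0" --turn '[0,0,0,0,0]'

```text
t: 23.95
tool_pos: [378.4, -326.3, 33.5]
ee_rot: [0.001, -0.009, 1.0, -0.001]
contact_force: [1.5, -0.0, -0.8]
width: 0.506
gripper_force: 61.7
```

```bash
python3 - <<'E'
from h import *
go(378,-326,24,91)
p=read_camera("scene")
for t in tops(p,box=(340,600,-420,230),zlo=18,zhi=60): print(t)
E
```

```text
turn 0.0 then off [0.4 0.4 9.5] n 10.0 | yaw 91.0 pos [ 378.4 -326.3   33.5] j6 -0.99 w 43.2 F [ 1.5 -0.  -0.8]
(379.9, -327.2, 36.6, 68.4, 14.3, 47.2, 102)
(426.8, 48.3, 43.7, 45.6, 67.2, 30.2, 181)
(435.3, 154.2, 48.6, 42.9, 7.6, 30.0, 189)
(477.7, -325.6, 44.4, 46.4, 89.6, 34.0, 211)
(533.7, -47.9, 45.8, 43.7, 13.8, 30.4, 230)
(533.6, 54.5, 28.3, 31.3, 85.3, 21.2, 97)
```

Emit:
jog_arm --pt "0 0 9" --pt "0 0 0" --pt "0 0 0" --turn '[0,0,0]'

```text
t: 24.3
tool_pos: [378.1, -326.8, 23.5]
ee_rot: [0.001, -0.008, 1.0, -0.001]
contact_force: [1.8, -1.2, 1.4]
width: 0.5
gripper_force: 62.1
```

Emit:
jog_arm --pt "0 0 0" --pt "0 0 0" --pt "0 0 0" --pt "0 0 -30" --pt "0 0 -35" --pt "0 0 -35" --pt "0 0 0" --turn '[0,0,0,0,0,-6.5,-7]' --fingers 64

```text
t: 25.0
tool_pos: [379.1, -328.2, 127.9]
ee_rot: [0.002, -0.128, 0.992, -0.003]
contact_force: [1.6, 0.6, -1.1]
width: 0.75
gripper_force: 0.0
```

Emit:
jog_arm --pt "-31.1 33 0" --pt "-31.1 33 0" --pt "-31.1 33 0" --pt "-31.1 33 0" --pt "-31.1 33 0" --pt "-31.1 33 0" --pt "-31.1 33 0" --pt "0 0 40" --pt "0 0 40" --pt "0 0 20" --pt "0 0 0" --pt "0 0 0" --turn '[0,0,0,0,0,0,0,0,0,0,0,0]'

```text
t: 26.2
tool_pos: [530.6, -48.0, 23.3]
ee_rot: [-0.0, -0.126, 0.992, 0.0]
contact_force: [0.3, 0.5, 1.0]
width: 0.75
gripper_force: 0.0
```

```bash
python3 - <<'E'
from h import *
go(531.5,-48,19,104.5)
p=read_camera("side")
for t in tops(p,box=(340,640,-420,230),zlo=18,zhi=60): print(t)
E
```

```text
turn -0.0 then off [-0.9 -0.2  4.3] n 4.0 | yaw 104.5 pos [530.6 -48.   23.3] j6 -0.59 w 64.1 F [0.3 0.5 1. ]
(628.8, 119.3, 18.1, 35.3, 12.8, 45.7, 50)
(433.2, 152.3, 43.4, 48.9, 8.0, 32.4, 95)
(424.3, 46.3, 44.4, 43.6, 70.0, 32.0, 121)
(525.0, -55.7, 18.1, 87.0, 21.0, 48.7, 38)
(635.0, -124.9, 67.9, 24.4, 76.8, 56.2, 100)
(476.3, -326.6, 42.4, 46.0, 2.1, 35.5, 314)
(419.6, -343.1, 44.5, 44.2, 88.4, 35.4, 337)
(631.9, -366.2, 28.5, 48.0, 17.1, 31.6, 179)
```

Emit:
jog_arm --pt "-1 0 4" --pt "0 0 0" --pt "0 0 0" --pt "0 0 0" --pt "0 0 0" --pt "0 0 0" --turn '[0,0,0,0,0,0]' --fingers 30

```text
t: 26.85
tool_pos: [532.8, -48.2, 20.2]
ee_rot: [0.001, -0.126, 0.992, -0.001]
contact_force: [1.0, -0.2, 6.5]
width: 0.499
gripper_force: 62.4
```

Emit:
jog_arm --pt "0 0 -30" --pt "0 0 -40" --pt "0 0 -40" --pt "5.6 44.7 0" --pt "5.6 44.7 0" --pt "5.6 44.7 0" --pt "5.6 44.7 0" --pt "5.6 44.7 0" --pt "5.6 44.7 0" --pt "5.6 44.7 0" --pt "5.6 44.7 0" --pt "0 0 0" --turn '[5.5,6,6,0,0,0,0,0,0,0,0,0]'

```text
t: 28.05
tool_pos: [504.2, 316.2, 128.5]
ee_rot: [-0.0, 0.024, 1.0, 0.001]
contact_force: [0.0, -0.3, -0.8]
width: 0.501
gripper_force: 61.8
```

```bash
python3 - <<'E'
from h import *
go(505,311,30,87)
p=read_camera("side")
for t in tops(p,box=(340,640,-420,230),zlo=18,zhi=60): print(t)
E
```

```text
turn 0.3 then off [-1.1 -5.2 98.5] n 99.0 | yaw 87.3 pos [504.2 316.2 128.5] j6 0.39 w 42.8 F [ 0.  -0.3 -0.8]
(629.1, 123.9, 15.9, 38.1, 14.5, 46.8, 44)
(433.0, 155.2, 42.9, 49.1, 8.4, 32.2, 95)
(424.8, 47.2, 46.1, 43.9, 67.5, 32.1, 121)
(529.3, 53.5, 30.7, 28.9, 86.6, 22.9, 54)
(628.1, -125.5, 70.6, 23.5, 89.8, 56.2, 99)
(476.6, -326.5, 42.4, 45.3, 1.2, 35.4, 310)
(419.8, -343.1, 46.1, 43.9, 89.0, 35.3, 336)
(633.7, -365.4, 28.8, 47.1, 22.7, 31.8, 175)
```

Emit:
jog_arm --pt "0 -2 40" --pt "0 0 40" --pt "0 0 18" --pt "0 0 0" --pt "0 0 0" --turn '[0,0,0,0,0]'

```text
t: 28.6
tool_pos: [505.9, 309.1, 31.5]
ee_rot: [0.0, 0.027, 1.0, -0.0]
contact_force: [1.2, 0.0, -0.6]
width: 0.496
gripper_force: 61.7
```

Emit:
jog_arm --pt "0 0 0" --pt "0 0 0" --pt "0 0 0" --pt "0 0 -30" --pt "0 0 -40" --pt "0 0 -30" --pt "0 0 0" --turn '[0,0,0,0,0,-5,-6]' --fingers 64

```text
t: 29.3
tool_pos: [508.4, 310.8, 137.0]
ee_rot: [0.004, -0.071, 0.997, 0.001]
contact_force: [-0.3, -0.0, 0.1]
width: 0.753
gripper_force: 0.0
```

Emit:
jog_arm --pt "22.8 -36.4 0" --pt "22.8 -36.4 0" --pt "22.8 -36.4 0" --pt "22.8 -36.4 0" --pt "0 0 0" --pt "0 0 40" --pt "0 0 40" --pt "0 0 22" --pt "0 0 0" --pt "0 0 0" --turn '[0,0,0,0,0,0,0,0,0,0]'

```text
t: 30.3
tool_pos: [435.9, 153.2, 29.8]
ee_rot: [0.0, -0.07, 0.998, 0.0]
contact_force: [0.5, -0.4, -0.1]
width: 0.75
gripper_force: 0.0
```

```bash
python3 - <<'E'
from h import *
go(435,155,19,98)
p=read_camera("scene")
for t in tops(p,box=(340,600,-420,420),zlo=18,zhi=58): print(t)
E
```

```text
turn -0.0 then off [ 0.6  1.9 10.8] n 11.0 | yaw 98.0 pos [435.9 153.2  29.8] j6 -0.09 w 64.1 F [ 0.5 -0.4 -0.1]
(427.6, 47.8, 44.3, 44.5, 67.7, 30.2, 184)
(438.8, 139.7, 32.5, 67.7, 8.0, 41.4, 50)
(535.0, 54.4, 30.7, 30.4, 26.6, 21.2, 99)
```

Emit:
jog_arm --pt "0 1.5 10.5" --pt "0 0 0" --pt "0 0 0" --pt "0 0 0" --pt "0 0 0" --pt "0 0 0" --pt "0 0 0" --turn '[0,0,0,0,0,0,0]' --fingers 30

```text
t: 31.05
tool_pos: [435.5, 154.5, 18.6]
ee_rot: [0.0, -0.07, 0.998, 0.0]
contact_force: [-0.4, 1.5, 3.0]
width: 0.505
gripper_force: 62.2
```

Emit:
jog_arm --pt "0 0 -35" --pt "0 0 -40" --pt "0 0 -40" --pt "0 0 0" --pt "0 0 0" --turn '[5.5,5.5,0,0,0]'

```text
t: 31.55
tool_pos: [435.6, 154.3, 133.6]
ee_rot: [0.001, 0.026, 1.0, -0.0]
contact_force: [0.4, -0.2, -2.4]
width: 0.504
gripper_force: 61.8
```

```bash
python3 - <<'E'
from h import *
go(446,313,30,87)
p=read_camera("side")
for t in tops(p,box=(340,640,-420,420),zlo=18,zhi=60): print(t)
p=read_camera("scene")
for t in tops(p,box=(340,600,-420,420),zlo=18,zhi=58,amax=20000): print(t)
E
```

```text
turn -0.0 then off [ -1.9 159.1 103.6] n 190.0 | yaw 87.0 pos [435.6 154.3 133.6] j6 0.11 w 43.0 F [ 0.4 -0.2 -2.4]
(367.6, 379.6, 32.4, 52.1, 87.6, 56.3, 34)
(495.0, 381.9, 12.9, 118.2, 87.7, 54.5, 68)
(627.0, 359.5, 24.8, 72.9, 0.5, 23.0, 40)
(630.4, 111.0, 18.1, 48.3, 4.3, 46.0, 53)
(424.8, 46.9, 46.0, 43.2, 71.3, 31.9, 120)
(531.3, 53.7, 30.0, 27.9, 17.7, 23.0, 56)
(627.9, -125.0, 23.6, 71.6, 0.2, 56.2, 101)
(476.3, -326.1, 42.5, 44.9, 2.0, 35.3, 309)
(419.7, -343.4, 44.4, 43.7, 88.0, 35.4, 332)
(626.9, -365.4, 51.8, 25.6, 89.7, 31.6, 177)
(436.8, 377.4, 226.2, 82.6, 18.5, 54.0, 167)
(427.7, 47.8, 44.4, 45.6, 69.6, 30.4, 184)
(449.8, -334.4, 110.8, 52.0, 15.4, 33.8, 411)
(534.3, 54.5, 29.2, 29.9, 36.6, 21.3, 94)
```

Emit:
jog_arm --pt "-0.5 39.8 0" --pt "-0.5 39.8 0" --pt "-0.5 39.8 0" --pt "-0.5 39.8 0" --pt "0 0 0" --pt "0 0 40" --pt "0 0 40" --pt "0 0 22" --pt "0 0 0" --pt "0 0 0" --turn '[0,0,0,0,0,0,0,0,0,0]'

```text
t: 32.65
tool_pos: [444.9, 312.6, 30.8]
ee_rot: [-0.001, 0.026, 1.0, -0.0]
contact_force: [-0.4, 0.0, -1.2]
width: 0.505
gripper_force: 61.9
```

Emit:
jog_arm --pt "0 0 0" --pt "0 0 0" --pt "0 0 0" --pt "0 0 -30" --pt "0 0 -40" --pt "0 0 -30" --pt "0 0 0" --pt "0 0 0" --turn '[0,0,0,0,0,6,6,6]' --fingers 64

```text
t: 33.45
tool_pos: [446.8, 313.7, 133.6]
ee_rot: [0.002, 0.184, 0.983, 0.001]
contact_force: [-0.6, -0.7, 0.3]
width: 0.745
gripper_force: 0.0
```

Emit:
jog_arm --pt "-12.9 -42.5 0" --pt "-12.9 -42.5 0" --pt "-12.9 -42.5 0" --pt "-12.9 -42.5 0" --pt "-12.9 -42.5 0" --pt "-12.9 -42.5 0" --pt "0 0 0" --pt "0 0 40" --pt "0 0 40" --pt "0 0 25" --pt "0 0 0" --pt "0 0 0" --turn '[0,0,0,0,0,0,0,0,0,0,0,0]'

```text
t: 34.65
tool_pos: [426.7, 47.7, 27.3]
ee_rot: [0.0, 0.182, 0.983, 0.0]
contact_force: [0.6, -0.2, -0.5]
width: 0.747
gripper_force: 0.0
```

```bash
python3 - <<'E'
from h import *
go(426.5,47.5,19,69)
p=read_camera("side"); save(p,"sideb")
for t in tops(p,box=(340,600,-420,420),zlo=18,zhi=60): print(t)
E
```

```text
turn 0.0 then off [ 0.1 -0.3  8.3] n 8.0 | yaw 69.0 pos [426.7  47.7  27.3] j6 0.17 w 63.8 F [ 0.6 -0.2 -0.5]
(457.6, 312.9, 11.4, 36.5, 0.4, 36.5, 17)
(504.1, 309.9, 39.9, 41.0, 83.8, 37.2, 56)
(425.8, 43.5, 88.7, 21.6, 66.7, 51.5, 50)
(531.8, 53.8, 30.8, 30.2, 31.6, 23.1, 54)
(592.4, -150.2, 67.8, 15.4, 89.2, 31.0, 60)
(476.7, -326.0, 42.2, 47.3, 1.0, 35.5, 307)
(419.6, -343.0, 45.1, 43.7, 88.4, 35.3, 333)
```

Emit:
jog_arm --pt "0 0 8" --pt "0 0 0" --pt "0 0 0" --pt "0 0 0" --pt "0 0 0" --pt "0 0 0" --pt "0 0 0" --turn '[0,0,0,0,0,0,0]' --fingers 30

```text
t: 35.4
tool_pos: [427.2, 47.3, 19.1]
ee_rot: [0.001, 0.182, 0.983, 0.0]
contact_force: [1.1, 0.8, 5.5]
width: 0.5
gripper_force: 62.2
```

Emit:
jog_arm --pt "0 0 -35" --pt "0 0 -40" --pt "0 0 -40" --pt "8.8 44.5 0" --pt "8.8 44.5 0" --pt "8.8 44.5 0" --pt "8.8 44.5 0" --pt "8.8 44.5 0" --pt "8.8 44.5 0" --pt "0 0 0" --pt "0 0 0" --turn '[-6,-6,-6,0,0,0,0,0,0,0,0]'

```text
t: 36.5
tool_pos: [386.8, 317.3, 132.6]
ee_rot: [-0.001, 0.025, 1.0, -0.0]
contact_force: [-0.1, -0.9, -1.3]
width: 0.5
gripper_force: 61.6
```

```bash
python3 - <<'E'
from h import *
go(389,317,30,87)
p=read_camera("side")
for t in tops(p,box=(340,600,-420,420),zlo=18,zhi=60): print(t)
E
```

```text
turn 0.1 then off [-2.300e+00 -1.000e-01  1.026e+02] n 103.0 | yaw 87.1 pos [386.8 317.3 132.6] j6 0.48 w 42.7 F [-0.1 -0.9 -1.3]
(529.4, 53.6, 31.9, 28.7, 86.7, 23.1, 50)
(592.2, -150.4, 67.3, 15.4, 89.8, 30.9, 61)
(476.5, -326.1, 42.3, 45.1, 1.5, 35.4, 309)
(420.0, -343.5, 44.4, 43.9, 89.1, 35.3, 331)
```

Emit:
jog_arm --pt "-2 0 40" --pt "0 0 40" --pt "0 0 22" --pt "0 0 0" --pt "0 0 0" --turn '[0,0,0,0,0]'

```text
t: 37.05
tool_pos: [390.2, 315.8, 32.0]
ee_rot: [0.0, 0.027, 1.0, -0.0]
contact_force: [0.3, -0.3, -0.5]
width: 0.499
gripper_force: 61.6
```

Emit:
jog_arm --pt "0 0 0" --pt "0 0 0" --pt "0 0 0" --pt "0 0 -30" --pt "0 0 -40" --pt "0 0 -40" --pt "0 0 -40" --pt "0 0 -45" --pt "0 0 0" --turn '[0,0,0,0,0,0,4.5,4.5,0]' --fingers 64

```text
t: 37.95
tool_pos: [392.2, 317.9, 233.5]
ee_rot: [0.004, 0.106, 0.994, 0.003]
contact_force: [0.2, 0.6, -0.3]
width: 0.755
gripper_force: 0.0
```

Emit:
jog_arm --pt "-28.8 -35.5 0" --pt "-28.8 -35.5 0" --pt "-28.8 -35.5 0" --pt "-28.8 -35.5 0" --pt "-28.8 -35.5 0" --pt "-28.8 -35.5 0" --pt "-28.8 -35.5 0" --pt "-28.8 -35.5 0" --pt "-28.8 -35.5 0" --pt "-28.8 -35.5 0" --pt "-28.8 -35.5 0" --pt "-28.8 -35.5 0" --turn '[0,0,0,0,0,0,0,0,0,0,0,0]' --fingers 52

```text
t: 39.15
tool_pos: [639.7, -173.7, 226.4]
ee_rot: [0.0, 0.104, 0.995, -0.0]
contact_force: [1.2, 0.0, 1.2]
width: 0.612
gripper_force: 0.0
```

```bash
python3 - <<'E'
from h import *
p=read_camera("side"); go(637,-171,115,78)
for t in tops(p,box=(340,600,-420,420),zlo=18,zhi=60): print(t)
q=read_camera("scene"); marks(q); w=read_camera("wrist")
save(q,"fs"); a=q["color"][160:300,90:420,::-1]; a=cv2.resize(a,(792,336),interpolation=cv2.INTER_CUBIC)
b=p["color"][140:340,150:350,::-1]; b=cv2.resize(b,(260,260)); c=cv2.resize(w["color"][:,:,::-1],(347,260))
cv2.imwrite("pics/chk.png",np.vstack([a,np.hstack([b,c,np.zeros((260,185,3),np.uint8)])]))
E
```

```text
turn -0.2 then off [  6.    8.  108.6] n 109.0 | yaw 77.8 pos [ 641.2 -179.9  223.6] j6 -0.26 w 52.1 F [-2.6 -3.8 -1. ]
(442.5, 315.0, 38.0, 42.2, 89.0, 36.8, 58)
(529.3, 53.8, 35.1, 28.9, 86.9, 22.4, 57)
(592.0, -149.7, 67.6, 15.7, 90.0, 30.9, 60)
(476.6, -326.1, 44.5, 43.1, 89.7, 35.5, 311)
(419.6, -342.3, 46.7, 44.2, 88.0, 35.4, 336)
blob 19 X 5.9 17.0 Y -16.6 -7.3 mean -12.4 Ylo/hiX -12.3 -12.2
```

View pics/chk.png

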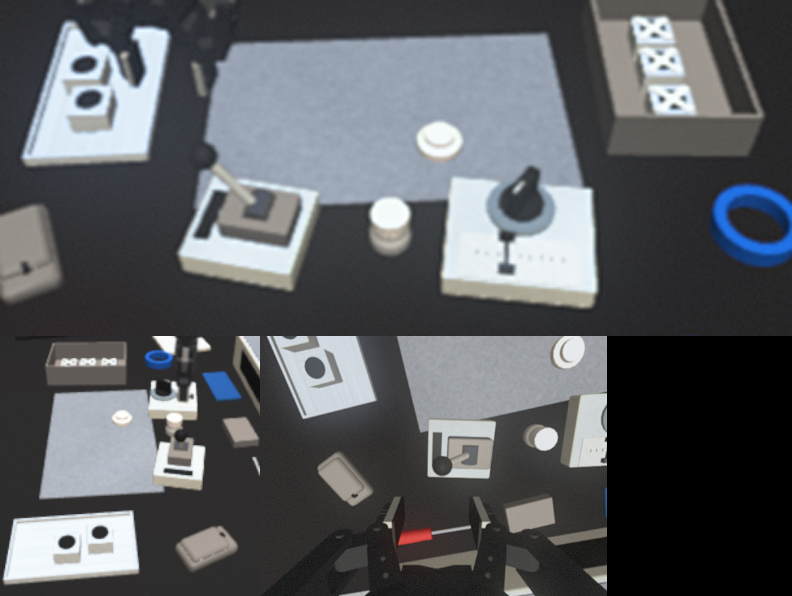

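```bash
python3 - <<'E'
from h import *
p=read_camera("wrist"); c=cloud(p); k=(c[...,2]>108)&(c[...,2]<145)&(abs(c[...,0]-640)<45)&(abs(c[...,1]+170)<45)
print(c[k].min(0),c[k].max(0),c[k].mean(0),k.sum()); go(637,-171,115,78)
q=read_camera("scene"); c=cloud(q); k=(c[...,2]>108)&(c[...,2]<137)&(abs(c[...,0]-640)<45)&(abs(c[...,1]+170)<45); print(c[k].min(0),c[k].max(0))
E
```

```text
[ 624.6534877  -181.2162473   114.82791804] [ 649.5706092  -156.05397676  132.17112397] [ 634.90609682 -168.36599301  126.54548173] 703
turn -0.1 then off [  2.2   1.2 110.4] n 110.0 | yaw 77.9 pos [ 639.  -172.7  225.4] j6 -0.25 w 52.0 F [-0.1  0.9 -0. ]
[ 629.43247127 -182.71769974  108.09257093] [ 652.48981178 -158.20737157  131.56576007]
```

Emit:
jog_arm --pt "2 2 37" --pt "0 0 37" --pt "0 0 36" --pt "0 0 0" --pt "0 0 0" --turn '[0,0,0,0,0]'

```text
t: 39.9
tool_pos: [637.3, -168.4, 117.6]
ee_rot: [0.0, 0.104, 0.995, 0.0]
contact_force: [-0.1, -0.0, 1.1]
width: 0.61
gripper_force: 0.0
```

Emit:
jog_arm --pt "0 12 0" --pt "0 12 0" --pt "0 12 0" --pt "0 12 0" --pt "0 12 0" --pt "0 12 0" --pt "0 12 0" --pt "0 10 0" --pt "0 7 0" --pt "0 3 0" --pt "0 0 0" --pt "0 0 0" --turn '[0,0,0,0,0,0,0,0,0,0,0,0]'

```text
t: 41.1
tool_pos: [659.0, -68.8, 116.3]
ee_rot: [-0.0, 0.105, 0.994, -0.001]
contact_force: [-2.2, -5.1, 1.0]
width: 0.608
gripper_force: 2.3
```

Emit:
jog_arm --pt "0 3 0" --pt "0 1 0" --pt "0 0 0" --turn '[0,0,0]'

```text
t: 41.4
tool_pos: [659.3, -67.9, 116.2]
ee_rot: [-0.001, 0.106, 0.994, -0.003]
contact_force: [-5.7, -17.4, -0.2]
width: 0.61
gripper_force: 8.4
```

Emit:
jog_arm --pt "0 -8 0" --pt "0 -8 0" --pt "0 0 -35" --pt "0 0 -45" --pt "0 0 -45" --pt "45 0 0" --pt "45 0 0" --pt "45 0 0" --pt "0 0 0" --pt "0 0 0" --turn '[0,0,0,0,0,0,0,0,0,0]'

```text
t: 42.4
tool_pos: [524.3, -51.2, 241.8]
ee_rot: [0.001, 0.105, 0.995, 0.0]
contact_force: [-0.4, 0.1, -1.2]
width: 0.61
gripper_force: 0.0
```

```bash
python3 - <<'E'
from h import *
go(637,-171,115,78); q=read_camera("scene"); s=read_camera("side")
a=cv2.resize(q["color"][160:300,90:420,::-1],(792,336),interpolation=cv2.INTER_CUBIC); b=cv2.resize(s["color"][140:340,150:350,::-1],(260,260)); cv2.imwrite("pics/fin.png",np.vstack([a,np.hstack([b,np.zeros((260,532,3),np.uint8)])]))
c=cloud(q); k=(c[...,2]>108)&(c[...,2]<137)&(abs(c[...,0]-650)<45)&(abs(c[...,1]+100)<60); print(c[k].min(0),c[k].max(0))
E
```

```text
turn -0.0 then off [-135.   -93.8  127. ] n 208.0 | yaw 78.0 pos [524.3 -51.2 241.8] j6 -0.14 w 52.1 F [-0.4  0.1 -1.2]
[654.70544054 -95.27093855 111.30158299] [673.86713332 -69.81850276 132.66957265]
```

View pics/fin.png

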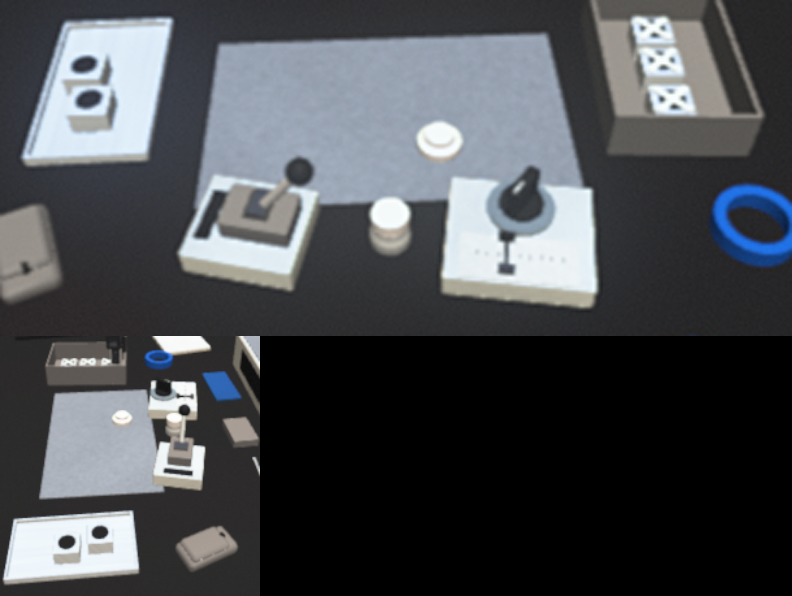

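```bash
python3 -c "
from cell import *
print(close_job())"
```

```text
the job is handed in; nothing more can be done
None
```

I handed the job in at about 42 s of robot time, with no verdict returned. I switched the isolator off first and fully back on last, each time pushing the lever to its end stop. In the final camera views, all three crossed heads are in the bin, both unmarked heads stand upright in the tray, the pointer lines up with the mark to within about 0.3 mm, and the lens cap and other things are undisturbed. One head in the tray was about 45 mm from where I set it down, but it is still upright and clear of the rim.

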